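# Knock a pressed tea cake out of its mould

## Robot

A 6-joint arm with a two-finger parallel gripper is mounted at the origin on the work surface. World frame = base frame: x ahead of the robot, y to its left, z up, the work surface at z = 0. Lengths are in m, angles in rad, forces in N, time in s.
With the tool pointing down it reaches from about 0.25 to 0.775 m from the base axis. Payload 4 kg.
Tool frame: the origin (TCP) lies between the finger pads; the fingertips stand 17 mm ahead of it and the grasp point (between the pads) lies 2 mm behind it (r.tips_ahead is the distance from the TCP to the fingertips, in m); z points along the fingers, y is the line along which they close (so a half turn about z gives the same grasp; the last joint's range is limited). The gripper opens to 85 mm and grips with 20 to 120 N. Pads are 22 mm wide; open, the fingers measure 114 mm over their backs; the gripper's body (76 mm by 85 mm) begins 54 mm behind the grasp point. The pads swing forward as they close: fully open they stand 13 mm farther back than shut.
Start: joints at [1.129, 0.087, 1.371, -0, 1.684, -0.103], TCP at [0.183, 0.519, 0.248] pointing down, gripper open.
Joint ranges: [-3.1, 3.1], [-0.76, 2.03], [0.27, 2.55], [-1.08, 4.22], [0.17, 2.65], [-2.57, 2.57]. Speed limits (rad/s): [2.79, 2.79, 3.14, 3.14, 3.14, 3.14].

## Interface

Orientations are given as a 3x3 rotation matrix whose columns are the frame's x, y, z axes.
In Python, from workcell import r gives the robot as it stands.
- The arm moves only by the tool carry_out, never from a script. Its argument "targets" is a list of rows, each a list of 4 numbers: the shift along the world's x, y, z in cm, then the turn about the world's z in rad. A call has 1 to 12 rows; each row is the pose to reach, as a shift and turn from the pose commanded when the call began; what a row does not reach only later rows make up. A row lasts 1/12 s, in which the tool goes at most 41.7 mm and 7.16 degrees, less where a joint would pass 70% of its speed; a pose out of reach is approached as far as the arm can. A call with a gripper value outside its range is refused whole. "hand" is the finger opening in cm, from 0 to 8.54, set as the call begins (left out, the last holds). The fingers move at their own pace and stop on an object; the grip force is fixed at half the most. Time passes only in rows, so rows that repeat a pose let the fingers close. It gives the time, the measured TCP pose, the force, the opening and the grip force at its end, in the units of the state.
- r.get_state(): the state, without advancing time (a new reading comes with each control period).
- r.camera(name): name is "scene" or "side" or "wrist"; returns a dict with "img" (400x640x3 uint8, red, green, blue), "z_map" (400x640 float32, m along the optical axis (not along the pixel's ray), 0 where there is no reading), "fov_y" (degrees; the focal length in pixels is half the picture's height over the tangent of half this angle, whatever the lens; pixels are square), "cx", "cy" (the principal point, pixels), "cam_to_world" (4x4, takes a point from camera to world coordinates); the wrist camera has in their place "hand_eye" (4x4, takes a point from camera to tool coordinates, whose origin is the TCP and whose axes are the flange's). Camera axes: x right, y up, looking along -z (the intrinsics and any distortion apply to the point x, -y, -z); pixel columns grow to the right and rows downward; lengths in m; the calibration is good to about 2 mm. The wrist camera is an equidistant fisheye: a pixel r from the principal point sees the ray r / f radians off the axis. A picture is of the moment at which its call begins: read the wrist's pose just before it.
- r.close_job(): hands the job in; it is judged then, once.
The state is a dict: "clock": time; "joint_pos": joint angles; "qd": joint speeds; "joint_efforts": joint torques, N m; "tcp_pos": TCP position; "tcp_rot": TCP orientation; "force": force on the tool from outside, world axes, zero at the start; "torque": the same for the moment, N m; "grip_width": opening from 0.0 (shut) to 1.0 (fully open); "gripper_force": force on a finger pad.
Only numpy, scipy, OpenCV 4.12 (cv2) and the standard library are available. Lean on these libraries where they do the work, as an engineer would, in place of code of your own. Each camera call takes 0.05 s, during which the arm holds its last target. There are 200 camera calls.

## Task

Set the aluminium tray flat on the counter under the mould of the tea press, then take the upright mallet and, with brisk downward blows on the sprung pin, knock the tea cake out of the mould onto the tray. Then stand the mallet upright on its cork mat again, with the cake lying in the tray; never push the pin or handle the cake with the gripper itself, and leave the teapot, jar and compost caddy where they are.

Things in the scene. Friction and masses are not known exactly. Their poses are not given: they have to be found in the camera images.
- press: Fixed bridge: two posts 20 mm square at y +-85 mm on feet 100 (x) by 30 (y) by 8 mm, 140 mm free between the feet; a crossbar along y, 50 mm deep, z 100 to 125 mm. In its middle a clear open sleeve, outer diameter 54 mm, z 70 to 125 mm, holds the cake. Origin: on the counter below the sleeve; x runs through the bridge's opening, its -x side is towards the robot (yaw up to 15 degrees).
- outlet (a point): Centre of the sleeve's open lower end, 70 mm above the counter; the cake drops straight down from here. Axes as the press.
- pin (a joint): Downward travel of the sprung pin, m: 0 up, 0.030 fully home; springs back up. 3 N to start, 6 N home, plus about 8 N at 3 to 6 mm, where it pushes the cake past four sprung brass catches. The cake comes free at about 22 mm: drive the pin home. A blow is brisk when the mallet drives the pin down faster than 0.05 m/s; a slow push does not count.
- pin_top (a point): Centre of the flat top of the pin's round steel cap (diameter 32 mm, 10 mm thick): 167 mm above the counter with the pin up, 137 mm with the pin home. Moves with the pin.
- cake: Tea cake, a dark brown hard disc, diameter 40 mm, 14 mm thick, 40 g, held by four brass catches in the sleeve, its underside about 82 mm above the counter. Origin: centre of its underside, z along its axis (up).
- tray: Open aluminium tray 100 mm (x) by 100 mm (y), 16 mm high, walls and floor 4 mm, about 280 g, loose. A neck 30 mm wide (top 14 mm high) runs from its -x wall to an upright tab to hold it by: 10 mm thick (x = -105 to -95 mm), 45 mm wide (y), top 45 mm above the underside. Origin: centre of the underside; z up.
- mallet: Upright mallet like a meat pounder: steel disc head, diameter 60 mm, 22 mm thick, whose flat underside is the striking face; a straight round wooden handle, diameter 26 mm, rises from its centre, z = 42 to 120 mm. About 450 g, loose, stands on the cork mat. Origin: centre of the striking face; z up along the handle.
- mat: Round cork mat, diameter 120 mm, 4 mm thick, fixed. Mat and tray may each be left or right of the press. Origin: centre of its underside.
- teapot: White ceramic teapot, 126 mm high, body diameter 124 mm, spout and handle reach 100 mm from the axis. Bystander. Origin: centre of its underside.
- jar: Empty glass jar, diameter 84 mm, 120 mm high. Bystander. Origin: centre of its underside.
- caddy: Red compost caddy with tilt lid, 200 mm (x) by 240 mm (y), 230 mm high. Bystander. Origin: centre of its underside.
Things that resemble listed ones, but are neither listed nor needed, are in the scene too. Leave any red look-alike of the tray alone. Leave any green or yellow look-alike of the mallet alone.

How it is judged:
By the outcome, as a careful person would: the job done as asked, in the order asked, and still so for the second after the job is handed in, with the robot touching nothing.
It also fails if it takes over 58 s, if anything falls off the work surface, if the arm or the gripper's body presses on something with over 40 N, if the wrist force passes 120 N, or if a joint passes its speed limit or range.

## Working session

There is one attempt and no reset: what is moved stays moved. The work goes in short steps, Python scripts to look and compute and a tool call to move; the robot and the scene stay as the last step left them, time stands still between calls to the robot, and variables do not carry over. Pictures are saved under pics/ and viewed, at most 10 in all, crops included, and the job is handed in when it is done.

Besides the shell and the picture viewer there is one more tool, called after "Request:" by a JSON object that holds its "fn" and its "kwargs", one argument or row to a line. carry_out: Moves the arm, as the interface text tells. Its arguments: {"type":"object","properties":{"targets":{"type":"array"},"hand":{"type":"number"}},"required":["targets"]}

```bash
mkdir -p pics; ls; cat > h.py <<'E'
import numpy as np, cv2
from workcell import r
def snap(n,fn):
    s=r.get_state(); c=r.camera(n); c['s']=s; np.save('pics/'+fn+'.npy',c,allow_pickle=True)
    cv2.imwrite('pics/'+fn+'.png',c['img'][:,:,::-1]); return c
def load(fn): return np.load('pics/'+fn+'.npy',allow_pickle=True).item()
def world(c,mask_or_uv):
    "depth->world for list of (u,v)"
    uv=np.atleast_2d(mask_or_uv).astype(float)
    z=c['z_map'][uv[:,1].astype(int),uv[:,0].astype(int)]
    d,T=rays(c,uv); k=z/-(d[:,2]); P=d*k[:,None]
    return P@T[:3,:3].T+T[:3,3]
def rays(c,uv):
    uv=np.atleast_2d(uv).astype(float); f=200/np.tan(np.radians(c['fov_y'])/2)
    x=(uv[:,0]-c['cx'])/f; y=(uv[:,1]-c['cy'])/f
    if 'cam_to_world' in c: return np.c_[x,-y,-np.ones(len(x))],c['cam_to_world']
    th=np.hypot(x,y)+1e-9; T=np.eye(4); T[:3,:3]=c['s']['tcp_rot']; T[:3,3]=c['s']['tcp_pos']
    return np.c_[np.sin(th)*x/th,-np.sin(th)*y/th,-np.cos(th)],T@c['hand_eye']
def onplane(c,uv,z):
    d,T=rays(c,uv); d=d@T[:3,:3].T; o=T[:3,3]
    return o+d*((z-o[2])/d[:,2])[:,None]
E
python3 - <<'E'
from h import *
a=snap('scene','scene1');b=snap('side','side1');
for c in(a,b): print(c['fov_y'],c['cx'],c['cy'],c['cam_to_world'].round(3).tolist(),[k for k in c])
im=np.hstack([a['img'],b['img']])[:,:,::-1]
s=r.get_state();print(s['clock'],s['tcp_rot'],s['grip_width'],r.tips_ahead)
E
```

```text
pics
49.18916383336601 319.7404731313449 198.00365853965494 [[-0.643, -0.66, 0.389, 1.072], [0.766, -0.557, 0.322, 0.308], [0.004, 0.504, 0.863, 1.325], [0.0, 0.0, 0.0, 1.0]] ['img', 'z_map', 'fov_y', 'cx', 'cy', 'cam_to_world', 's']
52.68525826919997 319.32287455178897 194.89038360823378 [[0.861, 0.239, -0.45, -0.079], [-0.509, 0.412, -0.756, -1.137], [0.005, 0.879, 0.476, 0.744], [0.0, 0.0, 0.0, 1.0]] ['img', 'z_map', 'fov_y', 'cx', 'cy', 'cam_to_world', 's']
0.1 [[-9.43158230e-01  3.32342913e-01 -8.61382106e-04]
 [ 3.32343960e-01  9.43156535e-01 -1.80055205e-03]
 [ 2.14017448e-04 -1.98448063e-03 -9.99998008e-01]] 1.0013980251124033 0.017
```

View pics/scene1.png

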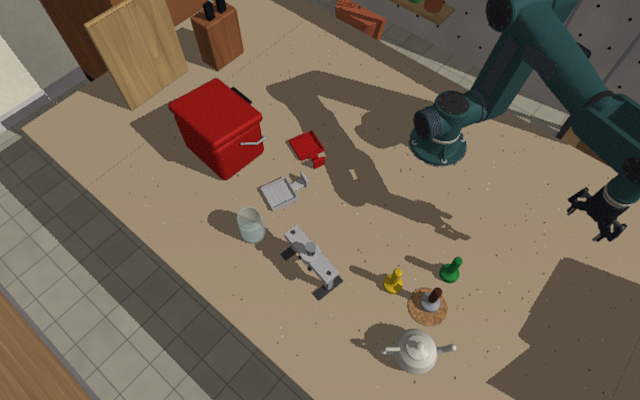

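View pics/side1.png

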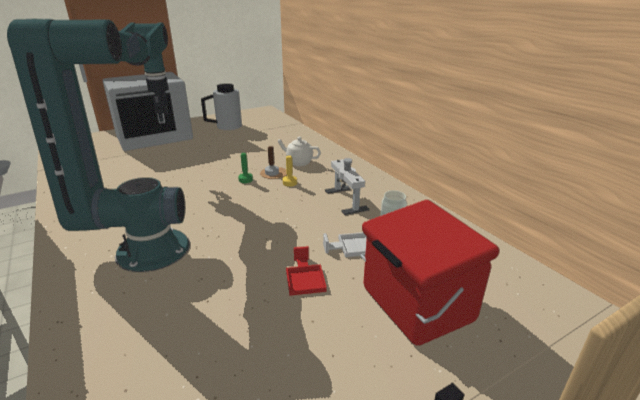

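The scene view shows these objects:
- **Tray:** the aluminium tray is at (278,193), with its tab at (303,180). The red look-alike is at (308,148).
- **Mallet:** the steel and dark-wood mallet is on the cork mat at (432,300). The look-alikes are yellow at (394,281) and green at (452,269).
- **Press:** at (312,258), with the pin cap at (309,247).
- **Bystanders:** the jar is at (250,226), the teapot at (417,352) and the caddy at (215,128).

I choose the grey tray and the steel/dark-handled mallet. In the side view they are at (352,244) and (271,162).

```bash
python3 - <<'E'
from h import *
v,u=np.mgrid[0:400,0:640]; uv=np.c_[u.ravel(),v.ravel()]
boxes={'scene1':{'tray':(255,165,318,215),'press':(275,220,350,305),'mallet':(405,280,452,328),'jar':(230,200,270,248),'teapot':(380,325,460,378),'yellow':(380,262,408,298),'green':(436,252,466,286)},
'side1':{'tray':(318,228,369,260),'press':(320,150,372,218),'mallet':(256,140,288,182)}}
for n in boxes:
    c=load(n); P=world(c,uv).reshape(400,640,3); hsv=cv2.cvtColor(c['img'],cv2.COLOR_RGB2HSV)
    print(n)
    for k,(a,b,e,f) in boxes[n].items():
        Q=P[b:f,a:e].reshape(-1,3); H=hsv[b:f,a:e].reshape(-1,3)
        for lo,hi in [(.003,.03),(.03,.06),(.06,.1),(.1,.13),(.13,.16),(.16,.2)]:
            m=(Q[:,2]>lo)&(Q[:,2]<hi)
            if m.sum()>8:
                q=Q[m]; rc=cv2.minAreaRect(q[:,:2].astype(np.float32)*1000)
                print(k,lo,m.sum(),'med',np.median(q,0).round(3),'rect',np.round(rc[0]).tolist(),np.round(rc[1]).tolist(),round(rc[2],1),'zmax',q[:,2].max().round(3))
a=load('scene1')['img'];b=load('side1')['img']
A=cv2.resize(a[165:330,235:475],(800,550),interpolation=cv2.INTER_CUBIC)
cv2.imwrite('pics/crop.png',A[:,:,::-1])
E
```

```text
scene1
tray 0.003 775 med [ 0.538 -0.294  0.006] rect [527.0, -302.0] [205.0, 226.0] 40.4 zmax 0.027
tray 0.03 46 med [ 0.466 -0.266  0.042] rect [466.0, -266.0] [46.0, 11.0] 67.9 zmax 0.049
tray 0.1 13 med [ 0.693 -0.261  0.118] rect [693.0, -261.0] [19.0, 6.0] 77.0 zmax 0.122
press 0.003 658 med [ 0.711 -0.027  0.005] rect [673.0, -55.0] [290.0, 246.0] 39.1 zmax 0.03
press 0.03 27 med [0.714 0.05  0.043] rect [704.0, -40.0] [187.0, 19.0] 85.4 zmax 0.059
press 0.06 55 med [ 0.719 -0.025  0.081] rect [716.0, -34.0] [28.0, 186.0] 0.2 zmax 0.1
press 0.1 1077 med [ 0.699 -0.027  0.124] rect [694.0, -41.0] [202.0, 62.0] 82.4 zmax 0.13
press 0.13 33 med [ 0.702 -0.032  0.139] rect [698.0, -47.0] [175.0, 32.0] 75.3 zmax 0.159
press 0.16 92 med [ 0.693 -0.041  0.166] rect [693.0, -41.0] [32.0, 29.0] 41.4 zmax 0.171
mallet 0.003 640 med [0.564 0.317 0.006] rect [549.0, 311.0] [158.0, 140.0] 33.4 zmax 0.03
mallet 0.03 67 med [0.559 0.313 0.034] rect [551.0, 311.0] [47.0, 40.0] 75.0 zmax 0.059
mallet 0.06 46 med [0.56  0.313 0.08 ] rect [557.0, 313.0] [11.0, 25.0] 7.8 zmax 0.1
mallet 0.1 84 me
[... 2128 characters left out ...]
153 med [ 0.669 -0.062  0.079] rect [705.0, 77.0] [434.0, 42.0] 78.4 zmax 0.1
press 0.1 480 med [ 0.677 -0.072  0.125] rect [689.0, -41.0] [207.0, 61.0] 77.7 zmax 0.13
press 0.13 50 med [ 0.684 -0.047  0.145] rect [691.0, -6.0] [98.0, 22.0] 83.4 zmax 0.159
press 0.16 40 med [ 0.686 -0.047  0.168] rect [686.0, -45.0] [30.0, 28.0] 56.6 zmax 0.17
mallet 0.003 415 med [0.559 0.311 0.005] rect [593.0, 436.0] [523.0, 158.0] 63.5 zmax 0.03
mallet 0.03 85 med [0.547 0.305 0.042] rect [572.0, 316.0] [249.0, 90.0] 63.4 zmax 0.06
mallet 0.06 120 med [0.558 0.309 0.079] rect [580.0, 318.0] [262.0, 81.0] 63.6 zmax 0.1
mallet 0.1 54 med [0.547 0.302 0.115] rect [568.0, 310.0] [247.0, 66.0] 72.8 zmax 0.127
```

View pics/crop.png

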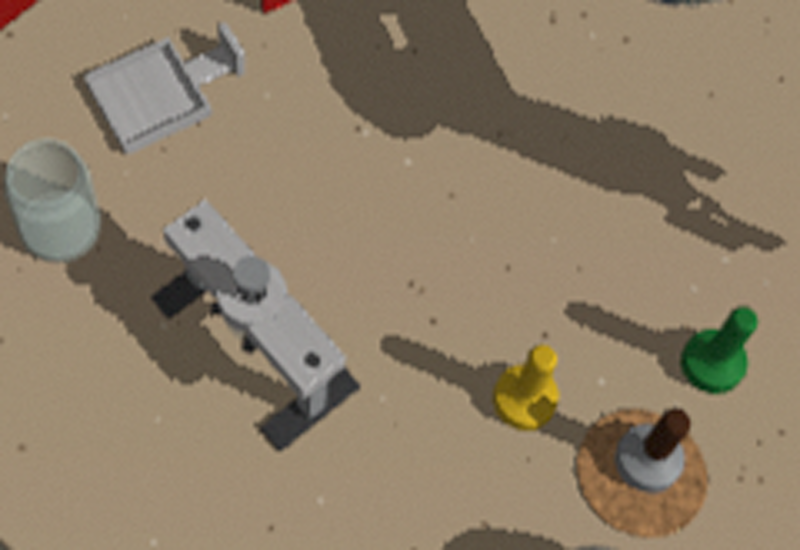

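The crop confirms the choice: the grey tray has its tab towards the robot, and the steel-headed, dark-handled mallet stands on the cork mat. The two views give:
- **Tab:** about (0.464, -0.267), with the tray's x axis at -22°.
- **Pin cap:** about (0.690, -0.043), z 0.167.
- **Mallet:** about (0.552, 0.312), handle top about 0.124.

Next I move above the tab.

Request:
{"fn": "carry_out", "kwargs": {
  "targets": [
    [28.1,-78.6,-5,-1.616],
    [28.1,-78.6,-5,-1.616],
    [28.1,-78.6,-5,-1.616],
    [28.1,-78.6,-5,-1.616],
    [28.1,-78.6,-5,-1.616],
    [28.1,-78.6,-5,-1.616],
    [28.1,-78.6,-5,-1.616],
    [28.1,-78.6,-5,-1.616],
    [28.1,-78.6,-5,-1.616],
    [28.1,-78.6,-5,-1.616],
    [28.1,-78.6,-5,-1.616],
    [28.1,-78.6,-5,-1.616]
  ],
  "hand": 5
}}

```text
clock: 1.1
tcp_pos: [0.3506, 0.0468, 0.2182]
tcp_rot: [[0.271, 0.963, 0.001], [0.963, -0.271, 0.0], [0.0, 0.001, -1.0]]
force: [1.6, 0.7, 0.9]
grip_width: 0.587
gripper_force: 0.0
```

Request:
{"fn": "carry_out", "kwargs": {
  "targets": [
    [11.3,-31.5,-2,-0.11],
    [11.3,-31.5,-2,-0.11],
    [11.3,-31.5,-2,-0.11],
    [11.3,-31.5,-2,-0.11],
    [11.3,-31.5,-2,-0.11],
    [11.3,-31.5,-2,-0.11],
    [11.3,-31.5,-2,-0.11],
    [11.3,-31.5,-2,-0.11],
    [11.3,-31.5,-2,-0.11],
    [11.3,-31.5,-2,-0.11]
  ]
}}

```text
clock: 1.93
tcp_pos: [0.4635, -0.2678, 0.1964]
tcp_rot: [[0.372, 0.928, -0.003], [0.928, -0.372, 0.002], [0.001, -0.004, -1.0]]
force: [0.3, 0.0, 0.2]
grip_width: 0.593
gripper_force: 0.0
```

```bash
python3 - <<'E'
from h import *
c=snap('wrist','w1'); print(c['s']['tcp_pos'],c['s']['tcp_rot'][:,1],c['hand_eye'].round(3).tolist(),c['fov_y'])
v,u=np.mgrid[0:400,0:640]; P=world(c,np.c_[u.ravel(),v.ravel()]).reshape(400,640,3)
d=np.linalg.norm(P[:,:,:2]-[.464,-.267],axis=2)
m=(d<.06)&(P[:,:,2]>.035)&(P[:,:,2]<.055)
q=P[m]; print(len(q),cv2.minAreaRect(q[:,:2].astype(np.float32)*1000),np.median(q,0))
ys,xs=np.where(m); print(xs.min(),xs.max(),ys.min(),ys.max())
for pt,z in (((.464,-.267),.045),((.69,-.043),.167)): pass
m=(np.linalg.norm(P[:,:,:2]-[.69,-.043],axis=2)<.06)&(P[:,:,2]>.155)&(P[:,:,2]<.18)
if m.sum()>5: print(m.sum(),cv2.minAreaRect(P[m][:,:2].astype(np.float32)*1000),np.median(P[m],0))
E
```

```text
[ 0.4634508  -0.26783231  0.19636633] [ 0.92822758 -0.37199337 -0.00380537] [[-0.0, 0.963, 0.269, 0.068], [1.0, 0.001, -0.001, 0.001], [-0.001, 0.269, -0.963, -0.125], [0.0, 0.0, 0.0, 1.0]] 65.70646984690485
513 ((462.48175048828125, -267.55450439453125), (44.42312240600586, 9.407012939453125), 68.29747772216797) [ 0.46294721 -0.26690308  0.04419966]
310 320 167 215
```

View pics/w1.png

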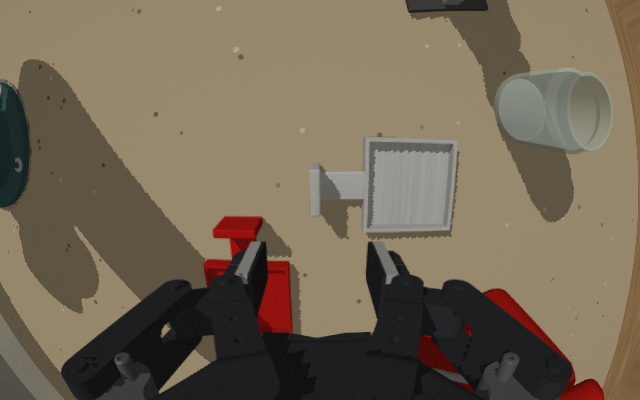

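The wrist view shows the tab at about (315,190), with top 44 mm and centre (0.4625, -0.2675), so the yaw matches to 0.1°. The red tray at (240,270) stays clear of the fingers. Next I descend and grip.

Request:
{"fn": "carry_out", "kwargs": {
  "targets": [
    [-0.1,0,-4,0],
    [-0.1,0,-8,0],
    [-0.1,0,-12,0],
    [-0.1,0,-14.5,0],
    [-0.1,0,-15.8,0],
    [-0.1,0,-15.8,0],
    [-0.1,0,-15.8,0]
  ],
  "hand": 4
}}

```text
clock: 2.57
tcp_pos: [0.4625, -0.2646, 0.0406]
tcp_rot: [[0.368, 0.93, -0.001], [0.93, -0.368, 0.001], [0.0, -0.001, -1.0]]
force: [-0.5, 0.8, -0.4]
grip_width: 0.467
gripper_force: 0.0
```

Request:
{"fn": "carry_out", "kwargs": {
  "targets": [
    [0,0,0,0],
    [0,0,0,0],
    [0,0,0,0],
    [0,0,0,0],
    [0,0,0,0],
    [0,0,0,0],
    [0,0,0,0],
    [0,0,0,0]
  ],
  "hand": 0
}}

```text
clock: 3.23
tcp_pos: [0.464, -0.2667, 0.043]
tcp_rot: [[0.369, 0.929, 0.003], [0.929, -0.369, -0.002], [-0.0, 0.004, -1.0]]
force: [-1.0, 1.5, 7.1]
grip_width: 0.099
gripper_force: 61.3
```

Request:
{"fn": "carry_out", "kwargs": {
  "targets": [
    [0,0,1,0],
    [0,0,2.5,0],
    [-0.5,2,3,0],
    [-1,5,3,0.03],
    [-1,8,3,0.06],
    [-1,11,3,0.1],
    [-1,14,3,0.13],
    [-1,17,3,0.16],
    [-1,20,3,0.19],
    [-1,23,3,0.2],
    [-1,26,3,0.2],
    [-1,26,3,0.2]
  ]
}}

```text
clock: 4.23
tcp_pos: [0.4519, -0.0016, 0.0706]
tcp_rot: [[0.172, 0.985, -0.001], [0.985, -0.172, 0.004], [0.003, -0.001, -1.0]]
force: [-0.3, 1.1, -2.7]
grip_width: 0.103
gripper_force: 60.0
```

```bash
python3 - <<'E'
from h import *
s=r.get_state();print(s['tcp_pos'],np.degrees(np.arctan2(*s['tcp_rot'][[1,0],1])),s['force'],s['grip_width'])
v,u=np.mgrid[0:400,0:640]
for n in('wrist','scene','side'):
    c=snap(n,n[0]+'2'); P=world(c,np.c_[u.ravel(),v.ravel()]).reshape(400,640,3)
    near=np.linalg.norm(P[:,:,:2]-[.69,-.043],axis=2)
    for lo,hi,R in((.155,.18,.04),(.118,.13,.12),(.005,.012,.14)):
        m=(near<R)&(P[:,:,2]>lo)&(P[:,:,2]<hi)
        if lo<.1: m&=cv2.cvtColor(c['img'],cv2.COLOR_RGB2HSV)[:,:,2]<70
        if m.sum()>5:
            q=P[m]; print(n,lo,m.sum(),[np.round(x,1) for x in cv2.minAreaRect(q[:,:2].astype(np.float32)*1000)],np.median(q,0).round(4))
    t=np.array([.556,-.022]); m=(np.linalg.norm(P[:,:,:2]-t,axis=2)<.075)&(P[:,:,2]>.025)&(P[:,:,2]<.06)
    if m.sum()>5: 
        q=P[m]; A=np.c_[q[:,:2],np.ones(len(q))]; 
        print('tray',m.sum(),[np.round(x,1) for x in cv2.minAreaRect(q[:,:2].astype(np.float32)*1000)],np.median(q,0).round(4),'slope',np.linalg.lstsq(A,q[:,2],rcond=None)[0][:2])
E
```

```text
[ 0.45190835 -0.00159282  0.07056288] -9.912055359005938 [-0.26167884  1.14809858 -2.70682106] 0.10308588665417137
wrist 0.118 734 [array([ 661.9, -133.9]), array([25.8, 76.9]), np.float64(27.9)] [ 0.6583 -0.1272  0.1228]
wrist 0.005 2673 [array([690.1, -41. ]), array([199.5, 101.6]), np.float64(79.7)] [0.6707 0.0266 0.0076]
tray 21210 [array([541.6, -19.5]), array([101. , 120.7]), np.float64(80.0)] [ 0.5477 -0.0117  0.0307] slope [-0.02723946  0.02332261]
scene 0.155 100 [array([692.9, -40.3]), array([30.4, 30.9]), np.float64(10.9)] [ 0.6938 -0.0406  0.1654]
scene 0.118 960 [array([693.5, -40.7]), array([199.6,  60.2]), np.float64(78.5)] [ 0.6966 -0.0276  0.1239]
scene 0.005 216 [array([693.5, -42. ]), array([198.4,  98.7]), np.float64(79.7)] [0.7173 0.0338 0.0076]
tray 948 [array([543.4, -22. ]), array([102.1, 124.9]), np.float64(79.8)] [ 0.5495 -0.0212  0.0312] slope [-0.02477455  0.01373389]
side 0.155 48 [array([686. , -44.3]), array([33.1, 28.7]), np.float64(56.7)] [ 0.6857 -0.046   0.1671]
side 0.118 337 [array([688.7, -43.5]), array([204.7,  59.9]), np.float64(77.2)] [ 0.6818 -0.0651  0.1262]
side 0.005 69 [array([688.8, -48.7]), array([190.2,  87.8]), np.float64(79.9)] [ 0.6982 -0.1323  0.0081]
tray 516 [array([542.5, -23.5]), array([107.2, 120.9]), np.float64(79.4)] [ 0.5502 -0.024   0.0343] slope [-0.02790438 -0.00504718]
```

View pics/w2.png

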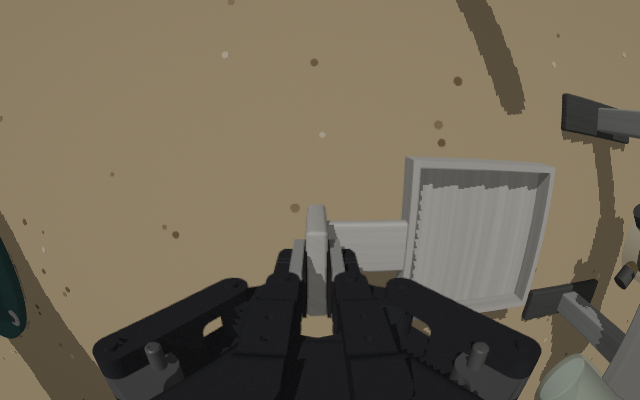

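The wrist view shows the tray held level and aligned, with its centre at about (478,232), and the press feet at (600,118) and (560,298). The press origin is (0.6905, -0.042) with yaw -10.3°. Next I insert the tray and lower it.

Request:
{"fn": "carry_out", "kwargs": {
  "targets": [
    [1,0.1,0,0],
    [3,0.1,0,0],
    [5.5,-0.3,0,0],
    [8,-0.8,0,0],
    [10.5,-1.4,0,0],
    [12.5,-1.8,0,0],
    [13.7,-2.1,0,0],
    [13.9,-2.1,0,-0.007],
    [13.9,-2.1,-1,-0.007],
    [13.9,-2.1,-2,-0.007],
    [13.9,-2.1,-2.5,-0.007],
    [13.9,-2.1,-2.7,-0.007]
  ]
}}

```text
clock: 5.38
tcp_pos: [0.5901, -0.0273, 0.043]
tcp_rot: [[0.184, 0.983, -0.003], [0.983, -0.184, -0.0], [-0.001, -0.003, -1.0]]
force: [-5.7, -0.9, 10.7]
grip_width: 0.103
gripper_force: 61.8
```

Request:
{"fn": "carry_out", "kwargs": {
  "targets": [
    [0,0,0,0],
    [0,0,0,0]
  ]
}}

```text
clock: 5.55
tcp_pos: [0.591, -0.0272, 0.0431]
tcp_rot: [[0.184, 0.983, -0.001], [0.983, -0.184, -0.0], [-0.0, -0.001, -1.0]]
force: [-1.4, -0.6, -1.7]
grip_width: 0.1
gripper_force: 60.3
```

Request:
{"fn": "carry_out", "kwargs": {
  "targets": [
    [0,0,-0.15,0],
    [0,0,-0.15,0]
  ]
}}

```text
clock: 5.72
tcp_pos: [0.5912, -0.0272, 0.043]
tcp_rot: [[0.184, 0.983, -0.001], [0.983, -0.184, -0.0], [-0.0, -0.0, -1.0]]
force: [-4.5, 0.3, 5.2]
grip_width: 0.094
gripper_force: 61.2
```

Request:
{"fn": "carry_out", "kwargs": {
  "targets": [
    [0,0,0,0],
    [0,0,0,0],
    [0,0,0,0],
    [0,0,0,0],
    [0,0,1,0],
    [0,0,3,0],
    [-1,0.2,6,0],
    [-4,0.7,9,0],
    [-6,2,12,0],
    [-6,4,14,0],
    [-6,4,14,0]
  ],
  "hand": 3
}}

```text
clock: 6.63
tcp_pos: [0.5339, 0.015, 0.1894]
tcp_rot: [[0.182, 0.983, 0.013], [0.983, -0.182, 0.001], [0.003, 0.013, -1.0]]
force: [0.8, -0.0, 0.2]
grip_width: 0.358
gripper_force: 0.0
```

```bash
python3 - <<'E'
from h import *
s=r.get_state();print(s['tcp_pos'],np.degrees(np.arctan2(*s['tcp_rot'][[1,0],1])),s['force'],s['grip_width'],s['joint_pos'])
v,u=np.mgrid[0:400,0:640]
for n in('wrist','scene','side'):
    c=snap(n,n[0]+'3'); P=world(c,np.c_[u.ravel(),v.ravel()]).reshape(400,640,3)
    X=np.array([.984,-.179]); Y=np.array([.179,.984]); d=P[:,:,:2]-[.6905,-.042]; a=d@X; b=d@Y
    m=(abs(b)<.066)&(a>-.09)&(a<.065)&(P[:,:,2]>.007)&(P[:,:,2]<.03)
    if m.sum()>5: print(n,'rim in press frame x',np.percentile(a[m],[.5,99.5]).round(3),'y',np.percentile(b[m],[.5,99.5]).round(3),P[m][:,2].max(),m.sum())
    m=(abs(b)<.03)&(a>-.12)&(a<-.08)&(P[:,:,2]>.03)&(P[:,:,2]<.06)
    if m.sum(): print('tab',a[m].mean(),b[m].mean(),[a[m].min(),a[m].max(),b[m].min(),b[m].max()],P[m][:,2].max())
E
```

```text
[0.5339361  0.01503979 0.18943032] -10.465743477035204 [ 0.83806419 -0.0087886   0.20926308] 0.35833713860693195 [-0.07922667  0.06220587  1.51425019  0.00211328  1.55234724  0.10338814]
wrist rim in press frame x [-0.087  0.03 ] y [-0.056  0.044] 0.018044909422986144 1960
tab -0.1006962211100169 -0.0036236771451682664 [np.float64(-0.10499415329611922), np.float64(-0.09404022692581311), np.float64(-0.02833075878712757), np.float64(0.01759250105454854)] 0.04627697467872316
scene rim in press frame x [-0.089  0.054] y [-0.056  0.045] 0.020489583986587068 218
tab -0.09586961641368012 -0.0036129977528040302 [np.float64(-0.10276751466543711), np.float64(-0.09018709573963227), np.float64(-0.026684257052091917), np.float64(0.017160493560704215)] 0.049176442019581046
side rim in press frame x [-0.087  0.049] y [-0.06   0.046] 0.020957365263660543 224
tab -0.10174598600610618 -0.009065320080154166 [np.float64(-0.1056764772066459), np.float64(-0.09556299437418711), np.float64(-0.02991209893989924), np.float64(0.020558665289276176)] 0.04816279784021249
```

View pics/w3.png

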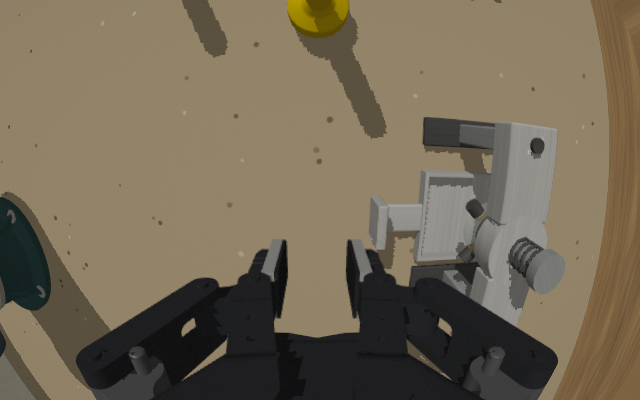

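The wrist view shows the tray flat between the feet, with its rim centre at about (455,215), directly under the sleeve. It is off by no more than 6 mm. Next is the mallet.

Request:
{"fn": "carry_out", "kwargs": {
  "targets": [
    [0.2,3,1,0.06],
    [0.4,7,1,0.14],
    [0.7,11,1,0.22],
    [0.9,15,1,0.3],
    [1.2,19,1,0.38],
    [1.4,23,1,0.46],
    [1.6,26.5,1,0.54],
    [1.7,29,1,0.6],
    [1.8,29.7,1,0.6],
    [1.8,29.7,1,0.6],
    [1.8,29.7,1,0.6]
  ],
  "hand": 5.5
}}

```text
clock: 7.7
tcp_pos: [0.5498, 0.3086, 0.1899]
tcp_rot: [[-0.402, 0.916, -0.003], [0.916, 0.402, -0.003], [-0.001, -0.004, -1.0]]
force: [0.6, -0.1, 0.4]
grip_width: 0.643
gripper_force: 0.0
```

```bash
python3 - <<'E'
from h import *
s=r.get_state();print(s['tcp_pos'],np.degrees(np.arctan2(*s['tcp_rot'][[1,0],1])),s['grip_width'])
v,u=np.mgrid[0:400,0:640]
for n in('wrist','scene','side'):
    c=snap(n,n[0]+'4'); P=world(c,np.c_[u.ravel(),v.ravel()]).reshape(400,640,3)
    R=np.linalg.norm(P[:,:,:2]-[.552,.312],axis=2)
    for lo,hi,rr in((.115,.132,.03),(.02,.032,.05),(.05,.1,.03)):
        m=(R<rr)&(P[:,:,2]>lo)&(P[:,:,2]<hi)
        if m.sum()>5: print(n,lo,m.sum(),np.round(cv2.minEnclosingCircle(P[m][:,:2].astype(np.float32)*1000)[0],1),np.round(cv2.minEnclosingCircle(P[m][:,:2].astype(np.float32)*1000)[1],1),np.median(P[m],0).round(4))
    hsv=cv2.cvtColor(c['img'],cv2.COLOR_RGB2HSV)
    m=(R<.075)&(P[:,:,2]<.012)&(hsv[:,:,1]>105)&(hsv[:,:,0]<20)
    if m.sum()>20:
        q=P[m][:,:2].astype(np.float32)*1000; print('mat',m.sum(),cv2.minEnclosingCircle(q),np.median(P[m][:,2]))
E
```

```text
[0.54976146 0.30856046 0.18985788] 23.702661154151944 0.643016229837831
wrist 0.115 1114 [546.1 313.2] 12.9 [0.5457 0.3147 0.1228]
wrist 0.02 1716 [546.2 313.1] 30.1 [0.5382 0.3231 0.0272]
wrist 0.05 363 [544.9 317.6] 12.2 [0.5422 0.3238 0.0792]
mat 6378 ((557.2566528320312, 314.18353271484375), 60.44377136230469) 0.0034481501870945452
scene 0.115 19 [552.6 307.8] 9.6 [0.5525 0.3051 0.1221]
scene 0.02 195 [549.6 311.9] 30.4 [0.5595 0.3121 0.0263]
scene 0.05 57 [552.6 312.6] 12.2 [0.5597 0.3119 0.0769]
mat 746 ((557.3272705078125, 313.4528503417969), 60.16994857788086) 0.002967873751599459
side 0.115 21 [544.5 310.7] 13.0 [0.5413 0.3074 0.1208]
side 0.02 66 [546.2 310.2] 31.5 [0.5381 0.2979 0.0272]
side 0.05 66 [544.  309.3] 14.1 [0.542  0.3051 0.0747]
mat 63 ((556.59521484375, 308.5767517089844), 57.07171630859375) 0.005211351659361041
```

View pics/w4.png

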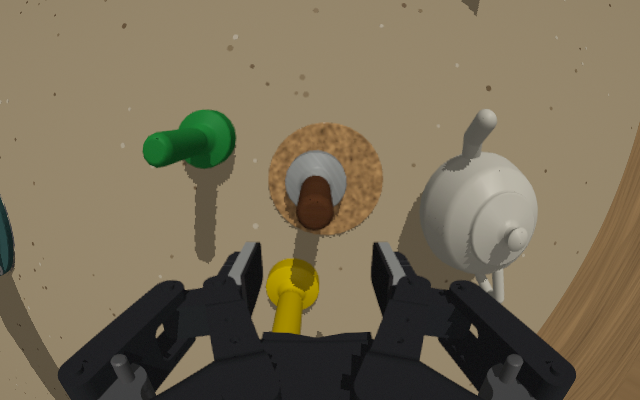

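The wrist view shows the mallet's dark handle top at (316,205), standing off-centre on the mat at (326,180). The yellow mallet at (290,300) and the teapot at (480,215) are clear. The mallet axis is (0.5465, 0.3125) and the mat centre (0.557, 0.3135). Next I descend, grip and lift.

Request:
{"fn": "carry_out", "kwargs": {
  "targets": [
    [-0.35,0.4,-1,0],
    [-0.35,0.4,-4,0],
    [-0.35,0.4,-7,0],
    [-0.35,0.4,-9,0],
    [-0.35,0.4,-9.7,0],
    [-0.35,0.4,-9.7,0],
    [-0.35,0.4,-9.7,0]
  ]
}}

```text
clock: 8.43
tcp_pos: [0.5465, 0.3135, 0.0954]
tcp_rot: [[-0.403, 0.915, 0.001], [0.915, 0.403, 0.0], [0.0, 0.001, -1.0]]
force: [0.6, 0.4, 0.6]
grip_width: 0.642
gripper_force: 0.0
```

Request:
{"fn": "carry_out", "kwargs": {
  "targets": [
    [0,0,0,0],
    [0,0,0,0],
    [0,0,0,0],
    [0,0,0,0],
    [0,0,0,0],
    [0,0,0,0],
    [0,0,0,0]
  ],
  "hand": 0
}}

```text
clock: 9.02
tcp_pos: [0.5469, 0.3141, 0.0974]
tcp_rot: [[-0.403, 0.915, 0.003], [0.915, 0.403, 0.001], [-0.0, 0.003, -1.0]]
force: [-2.7, -2.0, 6.0]
grip_width: 0.291
gripper_force: 58.4
```

Request:
{"fn": "carry_out", "kwargs": {
  "targets": [
    [0,0,1,0],
    [0,0,4,0],
    [0,0,8,0],
    [0.5,-1,12,0],
    [1.5,-3.5,14.5,-0.05],
    [2.8,-7,16,-0.11],
    [4.2,-10.5,17.5,-0.17],
    [5.6,-14,19,-0.23],
    [7,-17.5,20,-0.29],
    [8.4,-21,20,-0.35],
    [9.8,-24.5,20,-0.41],
    [11.2,-28,20,-0.47]
  ]
}}

```text
clock: 10.02
tcp_pos: [0.6586, 0.0321, 0.2941]
tcp_rot: [[0.058, 0.998, -0.001], [0.998, -0.058, 0.0], [0.0, -0.001, -1.0]]
force: [1.7, -0.1, -5.9]
grip_width: 0.288
gripper_force: 60.1
```

Request:
{"fn": "carry_out", "kwargs": {
  "targets": [
    [1.2,-3,0,-0.05],
    [2.2,-5.6,0,-0.1],
    [2.9,-7.2,0,-0.13],
    [3.1,-7.65,0,-0.13],
    [3.1,-7.65,0,-0.13],
    [3.1,-7.65,0,-0.13]
  ]
}}

```text
clock: 10.52
tcp_pos: [0.689, -0.0419, 0.2939]
tcp_rot: [[0.183, 0.983, -0.002], [0.983, -0.183, 0.001], [0.001, -0.002, -1.0]]
force: [-0.2, 0.2, -5.5]
grip_width: 0.292
gripper_force: 59.9
```

```bash
python3 - <<'E'
from h import *
s=r.get_state();print(s['tcp_pos'],s['tcp_rot'].round(3).tolist(),s['force'],s['grip_width'])
a=snap('scene','s5')['img'][195:320,245:385]; b=snap('side','d5')['img'][85:225,280:430]
im=np.hstack([cv2.resize(a,(400,400)),cv2.resize(b,(400,400))]); cv2.imwrite('pics/c5.png',im[:,:,::-1])
v,u=np.mgrid[0:400,0:640]
for n in('s5','d5'):
    c=load(n); P=world(c,np.c_[u.ravel(),v.ravel()]).reshape(400,640,3)
    R=np.linalg.norm(P[:,:,:2]-[.69,-.0425],axis=2)
    m=(R<.04)&(P[:,:,2]>.195)&(P[:,:,2]<.238)
    if m.sum()>5: q=P[m];print(n,m.sum(),np.round(cv2.minEnclosingCircle(q[:,:2].astype(np.float32)*1000)[0],1),np.round(cv2.minEnclosingCircle(q[:,:2].astype(np.float32)*1000)[1],1),np.percentile(q[:,2],[1,50,99]))
E
```

```text
[ 0.68902831 -0.04194277  0.29390509] [[0.183, 0.983, -0.002], [0.983, -0.183, 0.001], [0.001, -0.002, -1.0]] [-0.19347933  0.21250328 -5.48025523] 0.2915884600070509
s5 290 [691.4 -41.3] 30.8 [0.20222507 0.22298539 0.23311597]
d5 176 [686.3 -44.8] 30.4 [0.20311897 0.22305231 0.23733289]
```

View pics/c5.png

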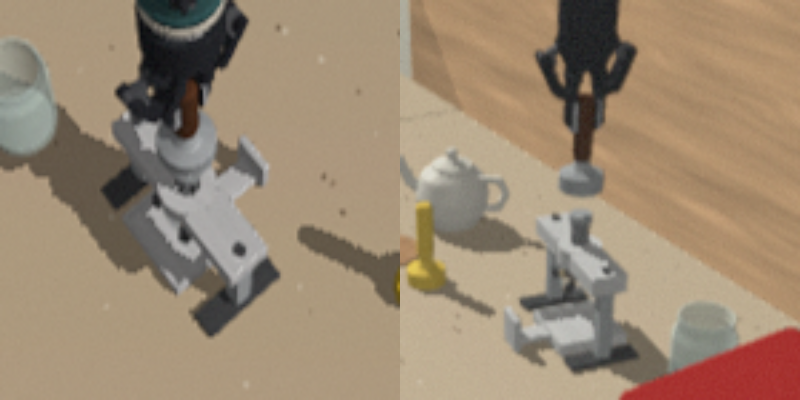

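The crops show the mallet head centred over the pin cap in both views, within 2 mm, with the face 33 mm above the cap. First blow next.

Request:
{"fn": "carry_out", "kwargs": {
  "targets": [
    [0.1,0,-1.2,0],
    [0.1,0,-2.8,0],
    [0.1,0,-4.4,0],
    [0.1,0,-5.8,0],
    [0.1,0,-6.5,0],
    [0.1,0,-6.5,0]
  ]
}}

```text
clock: 11.12
tcp_pos: [0.6906, -0.0415, 0.2315]
tcp_rot: [[0.182, 0.983, 0.003], [0.983, -0.182, 0.0], [0.001, 0.003, -1.0]]
force: [-1.0, 0.6, 0.6]
grip_width: 0.29
gripper_force: 60.6
```

Request:
{"fn": "carry_out", "kwargs": {
  "targets": [
    [0,0,1.5,0],
    [0,0,4,0],
    [0,0,5,0],
    [0,0,5,0],
    [0,0,3.4,0],
    [0,0,1.8,0],
    [0,0,0.4,0],
    [0,0,-0.3,0],
    [0,0,-0.3,0]
  ]
}}

```text
clock: 11.87
tcp_pos: [0.69, -0.0424, 0.2298]
tcp_rot: [[0.184, 0.983, 0.003], [0.983, -0.184, -0.0], [0.0, 0.003, -1.0]]
force: [-1.8, 0.4, 6.6]
grip_width: 0.289
gripper_force: 60.8
```

Request:
{"fn": "carry_out", "kwargs": {
  "targets": [
    [0,0,1.5,0],
    [0,0,4,0],
    [0,0,7,0],
    [0,0,8.3,0],
    [0,0,8.3,0],
    [0,0,8.3,0]
  ]
}}

```text
clock: 12.37
tcp_pos: [0.6903, -0.0425, 0.3094]
tcp_rot: [[0.184, 0.983, -0.0], [0.983, -0.184, 0.0], [0.0, -0.0, -1.0]]
force: [-1.5, 0.3, -5.5]
grip_width: 0.287
gripper_force: 59.9
```

```bash
python3 - <<'E'
from h import *
v,u=np.mgrid[0:400,0:640]
a=snap('scene','s6'); b=snap('side','d6')
for c in(a,b):
    P=world(c,np.c_[u.ravel(),v.ravel()]).reshape(400,640,3); d=P[:,:,:2]-[.6905,-.042]
    x=d@[.984,-.179]; y=d@[.179,.984]; hsv=cv2.cvtColor(c['img'],cv2.COLOR_RGB2HSV).astype(int)
    m=(abs(x)<.05)&(abs(y)<.055)&(P[:,:,2]>.005)&(P[:,:,2]<.06)&(hsv[:,:,1]>60)
    if m.sum()>3: print('brown',m.sum(),np.median(P[m],0),np.median(x[m]),np.median(y[m]),P[m][:,2].min(),P[m][:,2].max())
    m=(np.hypot(x,y)<.02)&(P[:,:,2]>.13)&(P[:,:,2]<.18)
    print('pin top',np.percentile(P[m][:,2],95) if m.any() else None)
im=np.hstack([cv2.resize(a['img'][195:320,245:385],(400,400)),cv2.resize(b['img'][140:230,300:400],(400,400))]); cv2.imwrite('pics/c6.png',im[:,:,::-1])
E
```

```text
brown 12 [ 0.70661684 -0.03469084  0.01665564] 0.01571640823197397 0.010722220778958815 0.009841276615924377 0.0195175380013215
pin top 0.1695957300417251
brown 53 [ 0.68580387 -0.04917078  0.01867607] -0.0036891710262165387 -0.007999178531838638 0.007496150450637895 0.02169934832175857
pin top 0.16906125699946167
```

View pics/c6.png

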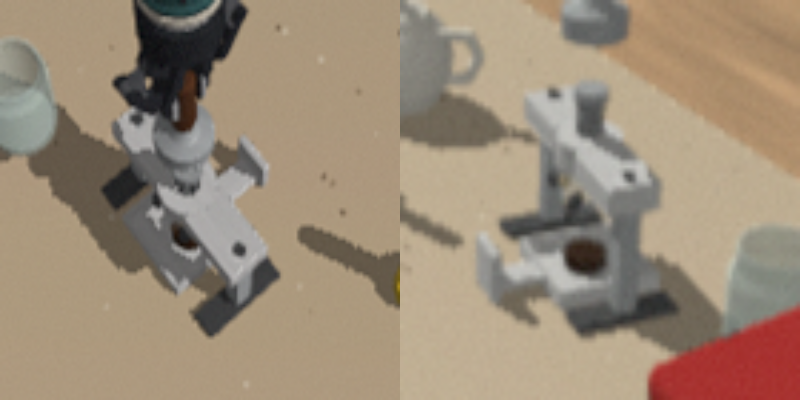

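The crops show the brown cake lying flat in the tray, with its top at about 18 mm, near (185,235) in the left half and (585,255) in the right. The pin has sprung back up. Next I return the mallet to the mat centre.

Request:
{"fn": "carry_out", "kwargs": {
  "targets": [
    [-0.5,1.4,0,0.02],
    [-1.7,4.5,0,0.08],
    [-3,8,0,0.14],
    [-4.4,11.7,0,0.2],
    [-5.8,15.4,0,0.26],
    [-7.2,19.1,0,0.32],
    [-8.5,22.8,-1,0.38],
    [-9.9,26.5,-3,0.44],
    [-11.3,30.2,-5,0.5],
    [-12.4,33.3,-8,0.56],
    [-13.1,35.2,-11,0.6],
    [-13.3,35.6,-14,0.6]
  ]
}}

```text
clock: 13.47
tcp_pos: [0.5534, 0.3182, 0.1668]
tcp_rot: [[-0.41, 0.912, -0.004], [0.912, 0.41, 0.003], [0.004, -0.002, -1.0]]
force: [0.8, -0.1, -5.2]
grip_width: 0.288
gripper_force: 59.9
```

Request:
{"fn": "carry_out", "kwargs": {
  "targets": [
    [0,0,-1.5,0],
    [0,0,-3,0],
    [0,0,-4.2,0],
    [0,0,-4.2,0],
    [0,0,-4.2,0]
  ]
}}

```text
clock: 13.88
tcp_pos: [0.5562, 0.313, 0.1262]
tcp_rot: [[-0.403, 0.915, -0.003], [0.915, 0.403, -0.001], [0.0, -0.004, -1.0]]
force: [0.0, 0.8, -4.9]
grip_width: 0.287
gripper_force: 60.0
```

Request:
{"fn": "carry_out", "kwargs": {
  "targets": [
    [0,0,-1,0],
    [0,0,-2,0],
    [0,0,-2.6,0],
    [0,0,-2.8,0],
    [0,0,-2.9,0],
    [0,0,-2.9,0],
    [0,0,-2.9,0]
  ]
}}

```text
clock: 14.47
tcp_pos: [0.5576, 0.3134, 0.0994]
tcp_rot: [[-0.403, 0.915, 0.001], [0.915, 0.403, 0.0], [0.0, 0.001, -1.0]]
force: [0.4, 0.1, -4.8]
grip_width: 0.29
gripper_force: 60.1
```

Request:
{"fn": "carry_out", "kwargs": {
  "targets": [
    [0,0,-0.1,0],
    [0,0,-0.2,0],
    [0,0,-0.3,0],
    [0,0,-0.3,0]
  ]
}}

```text
clock: 14.8
tcp_pos: [0.5577, 0.3135, 0.097]
tcp_rot: [[-0.403, 0.915, 0.001], [0.915, 0.403, 0.001], [0.0, 0.002, -1.0]]
force: [-0.6, -0.5, -1.4]
grip_width: 0.292
gripper_force: 60.5
```

Request:
{"fn": "carry_out", "kwargs": {
  "targets": [
    [0,0,-0.1,0],
    [0,0,-0.1,0]
  ]
}}

```text
clock: 14.97
tcp_pos: [0.5578, 0.3135, 0.0969]
tcp_rot: [[-0.403, 0.915, 0.002], [0.915, 0.403, 0.001], [-0.0, 0.002, -1.0]]
force: [-1.1, -1.0, 4.1]
grip_width: 0.288
gripper_force: 61.1
```

Request:
{"fn": "carry_out", "kwargs": {
  "targets": [
    [0,0,0,0],
    [0,0,0,0],
    [0,0,0,0],
    [0,0,0,0],
    [0,0,0,0],
    [0,0,0.7,0],
    [0,0,2,0],
    [0,0,5,0],
    [0,0,9,0],
    [0,0,13,0],
    [-3,-1.5,15,0],
    [-6,-3,15,0]
  ],
  "hand": 5.5
}}

```text
clock: 15.97
tcp_pos: [0.5002, 0.2844, 0.2535]
tcp_rot: [[-0.403, 0.915, 0.013], [0.915, 0.403, 0.006], [0.0, 0.014, -1.0]]
force: [0.5, -1.0, 0.7]
grip_width: 0.643
gripper_force: 0.0
```

Request:
{"fn": "carry_out", "kwargs": {
  "targets": [
    [-4,-2,0,0],
    [-8,-4,0,0],
    [-11,-6,0,0],
    [-12,-6.5,0,0],
    [-12,-6.5,0,0]
  ]
}}

```text
clock: 16.38
tcp_pos: [0.3752, 0.2173, 0.2471]
tcp_rot: [[-0.403, 0.915, 0.003], [0.915, 0.403, 0.001], [-0.0, 0.004, -1.0]]
force: [-0.3, 0.5, 0.2]
grip_width: 0.65
gripper_force: 0.0
```

```bash
python3 - <<'E'
from h import *
a=snap('scene','s7'); b=snap('side','d7'); s=r.get_state(); print(s['clock'],s['tcp_pos'],s['force'])
im=np.vstack([cv2.resize(a['img'][130:380,190:480],(700,600))]); 
im=np.hstack([cv2.resize(a['img'][170:380,220:470],(480,400)),cv2.resize(b['img'][130:230,240:400],(320,200)).repeat(2,0)]); cv2.imwrite('pics/c7.png',im[:,:,::-1])
E
```

```text
16.4833 [0.37783975 0.21849711 0.24674933] [-0.16512043  0.43744881  0.66335322]
```

View pics/c7.png

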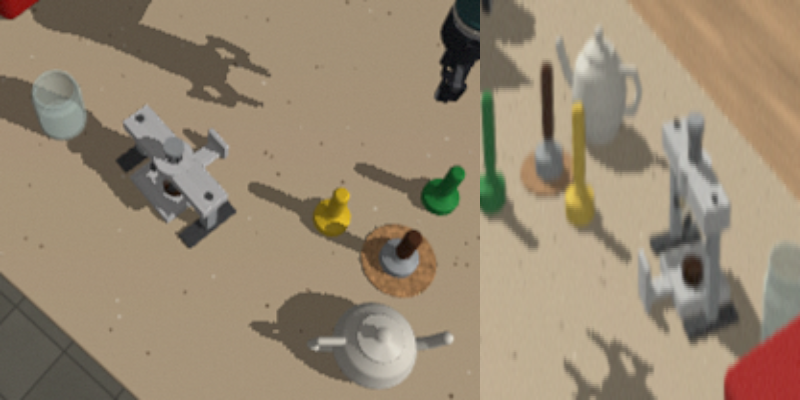

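The final view shows the mallet upright in the centre of its mat at (400,255). The cake is in the tray under the press at (170,187), everything else is untouched, and the arm is clear.

```bash
python3 -c "
from workcell import r
print(r.close_job())"
```

```text
the job is handed in; nothing more can be done
None
```

The job is handed in at about 16.5 s: the tray lies flat under the press with the knocked-out cake in it, the mallet stands upright on its mat, and the teapot, jar and caddy were not touched.

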